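# Fit the support and clamp rings into two filter cups

## Task

Ready the two filter cups: lay the wide brass ring flat on the bottom of the cup with the red flange and the wide red ring flat on top of it, and likewise the wide steel ring and then the wide blue ring in the cup with the blue flange. Leave the small rings and the amber jar where they are.

Things in the scene. Friction and masses are not known exactly. Their poses are not given: they have to be found in the camera images.
- brass_ring: Wide brass support ring, yellow metal, plain flat ring with square edges: outer diameter 50 mm, hole 30 mm, 20 mm tall, 210 g give or take 20 percent, lying flat on the bench. Origin: centre of the underside; z is its axis, up.
- steel_ring: Wide steel support ring, dark grey metal, plain flat ring with square edges: outer diameter 50 mm, hole 30 mm, 20 mm tall, 190 g give or take 20 percent, lying flat on the bench. Origin: centre of the underside; z is its axis, up.
- red_ring: Wide red plastic clamp ring, plain flat ring with square edges: outer diameter 50 mm, hole 30 mm, 24 mm tall, 60 g give or take 20 percent, lying flat on the bench. Origin: centre of the underside; z is its axis, up.
- blue_ring: Wide blue plastic clamp ring, plain flat ring with square edges: outer diameter 50 mm, hole 30 mm, 24 mm tall, 60 g give or take 20 percent, lying flat on the bench. Origin: centre of the underside; z is its axis, up.
- red_cup: Fixed filter cup: round red flange (110 mm across, 4 mm thick) under an aluminium cup, 76 mm across, 86 mm at the rim, rim 34 mm above the bench. Bore 58 mm wide from its flat floor (6 mm above the bench) to height 29 mm, then flaring to 68 mm at the rim: 4 mm play round a ring. Stacked tops: 26 and 50 mm up. Origin: centre of the underside; z up, bore axis. Brass, then red.
- blue_cup: Fixed filter cup: round blue flange (110 mm across, 4 mm thick) under an aluminium cup, 76 mm across, 86 mm at the rim, rim 34 mm above the bench. Bore 58 mm wide from its flat floor (6 mm above the bench) to height 29 mm, then flaring to 68 mm at the rim: 4 mm play round a ring. Stacked tops: 26 and 50 mm up. Origin: centre of the underside; z up, bore axis. Steel, then blue.
- small_brass: Small brass ring, NOT part of the job (leave it alone): outer diameter 32 mm, hole 16 mm, 14 mm tall, lying flat. Origin: centre of the underside; z up.
- small_red: Small red plastic ring, NOT part of the job (leave it alone): outer diameter 32 mm, hole 16 mm, 14 mm tall, lying flat. Origin: centre of the underside; z up.
- small_blue: Small blue plastic ring, NOT part of the job (leave it alone): outer diameter 32 mm, hole 16 mm, 14 mm tall, lying flat. Origin: centre of the underside; z up.
- jar: Amber glass sample jar with a white cap, NOT part of the job (leave it standing): 52 mm across, about 60 mm tall, standing among the rings. Origin: centre of the underside; z up.
Things that resemble listed ones, but are neither listed nor needed, are in the scene too. There is more than one size of the steel_ring; the one meant has the size given above.

How it is judged:
By the outcome, as a careful person would: the job done as asked, in the order asked, and still so for the second after the job is handed in, with the robot touching nothing.
It also fails if it takes over 96 s, if anything falls off the work surface, if the arm or the gripper's body presses on something with over 40 N, if the wrist force passes 120 N, or if a joint passes its speed limit or range.

## Robot

A 7-joint arm with a two-finger parallel gripper is mounted at the origin on the work surface. World frame = base frame: x ahead of the robot, y to its left, z up, the work surface at z = 0. Lengths are in m, angles in degrees, forces in N, time in s.
With the tool pointing down it reaches from about 0.375 to 0.925 m from the base axis. Payload 3.1 kg.
Tool frame: the origin (TCP) lies between the finger pads; the fingertips stand 25 mm ahead of it and the grasp point (between the pads) lies 6 mm ahead of it; z points along the fingers, y is the line along which they close (so a half turn about z gives the same grasp; the last joint's range is limited). The gripper opens to 85 mm and grips with 20 to 120 N. Pads are 22 mm wide; open, the fingers measure 114 mm over their backs; the gripper's body (76 mm by 85 mm) begins 54 mm behind the grasp point. The pads swing forward as they close: fully open they stand 13 mm farther back than shut.
Start: joints at [-77.911, 21.939, 2.515, 91.553, -1.026, 66.532, -2.859], TCP at [0.198, 0.619, 0.256] pointing down, gripper open.
Joint ranges: [-149.38, 149.38], [-23.57, 123.04], [-84.95, 90], [0, 143.3], [-89.99, 269.99], [3.08, 112.72], [-163.45, 163.45]. Speed limits (degrees/s): [159.86, 159.86, 180, 180, 180, 180, 180].

## Interface

Orientations are given as a 3x3 rotation matrix whose columns are the frame's x, y, z axes.
In Python, from rig import monitor, eyes, workorder gives the robot as it stands. The module is installed in compiled form; this text tells all that it offers.
- The arm moves only by the tool play_rows, never from a script. Its argument "commands" is text: rows parted by semicolons, each of 7 numbers parted by spaces: the opening, from 0 (shut) to 1 (fully open), then the shift along the tool's x, y, z each as a share of 0.4 m, from -1 to 1, then the turn, a rotation vector about the tool's x, y, z each as a share of 8 degrees, from -1 to 1. In form: grip dx dy dz wx wy wz; .... A call has 1 to 8 rows; each row shifts and turns the commanded pose from where the row before left it, along the tool's axes as they then stand; what a row does not reach is not made up. A row lasts 1/8 s, in which the tool goes at most 62.5 mm and 10.7 degrees, less where a joint would pass 70% of its speed; a pose out of reach is approached as far as the arm can. A call with a number of a shift or a turn outside -1 to 1 is refused whole. A call with a gripper value outside its range is refused whole. The fingers move at their own pace and stop on an object; "force" is the grip in N (left out, the last holds). Time passes only in rows, so rows that do not move let the fingers close. It gives the time, the measured TCP pose, the force, the opening and the grip force at its end, in the units of the state.
- monitor.observe(): the state, without advancing time (a new reading comes with each control period).
- eyes.camera(name): name is "side" or "top"; returns (picture, depth): 400x640x3 uint8, blue, green, red; 400x640 float32, m along the optical axis (not along the pixel's ray), 0 where there is no reading.
- eyes.calibration(name): a dict with "intrinsics" (3x3 intrinsics, pixels), "R" (3x3) and "t" (3): a world point X has camera coordinates R X + t. Camera axes: x right, y down, z forward; pixel columns grow to the right and rows downward; lengths in m; the calibration is good to about 2 mm. A picture is of the moment at which its call begins. calibration takes no time and is no camera call.
- workorder.finish_job(): hands the job in; it is judged then, once.
The state is a dict: "clock": time; "q": joint angles; "dq": joint speeds; "tau": joint torques, N m; "position": TCP position; "tool_rot": TCP orientation; "wrist_force": force on the tool from outside, world axes, zero at the start; "ft_torque": the same for the moment, N m; "grip_width": opening from 0.0 (shut) to 1.0 (fully open); "gripper_force": force on a finger pad.
Only numpy, scipy, OpenCV 4.12 (cv2) and the standard library are available. Lean on these libraries where they do the work, as an engineer would, in place of code of your own. Each camera call takes 0.05 s, during which the arm holds its last target. There are 200 camera calls.

## Working session

There is one attempt and no reset: what is moved stays moved. The work goes in short steps, Python scripts to look and compute and a tool call to move; the robot and the scene stay as the last step left them, time stands still between calls to the robot, and variables do not carry over. Pictures are saved under pics/ and viewed, at most 14 in all, crops included, and the job is handed in when it is done.

Besides the shell and the picture viewer there is one more tool, called as a command line: name --argument value ..., lists and objects as JSON in quotes. play_rows: Moves the arm, as the interface text tells. Its arguments: {"type":"object","properties":{"commands":{"type":"string"},"force":{"type":"number"}},"required":["commands"]}

```bash
mkdir -p pics
python3 - <<'E'
from rig import monitor, eyes
import cv2, numpy as np
s=monitor.observe(); print(s['clock'],s['position'],np.round(s['tool_rot'],3).tolist(),s['grip_width'],s['wrist_force'])
for n in('top','side'):
    p,d=eyes.camera(n); np.savez(f'{n}0.npz',p=p,d=d); cv2.imwrite(f'pics/{n}0.png',p)
    c=eyes.calibration(n); print(n,np.round(c['intrinsics'],1).tolist(),np.round(c['R'],3).tolist(),np.round(c['t'],3))
E
```

```text
0.0 [0.19726726 0.61840752 0.25487884] [[-0.953, 0.304, -0.001], [0.304, 0.953, -0.003], [-0.0, -0.003, -1.0]] 0.9941955646584518 [ 0.37611057 -0.58636816  0.81510315]
top [[438.3, 0.0, 320.6], [0.0, 438.3, 198.6], [0.0, 0.0, 1.0]] [[0.026, -1.0, -0.003], [-0.985, -0.026, -0.168], [0.168, 0.007, -0.986]] [-0.039  0.539  0.773]
side [[462.0, 0.0, 315.6], [0.0, 462.0, 196.5], [0.0, 0.0, 1.0]] [[-0.992, -0.123, 0.015], [-0.077, 0.516, -0.853], [0.097, -0.848, -0.521]] [0.561 0.077 0.897]
```

View pics/top0.png

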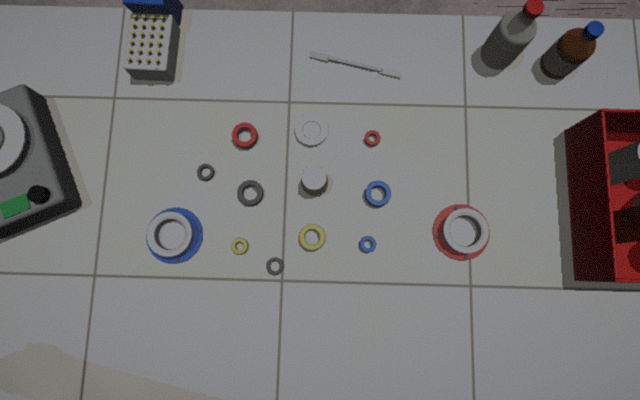

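View pics/side0.png

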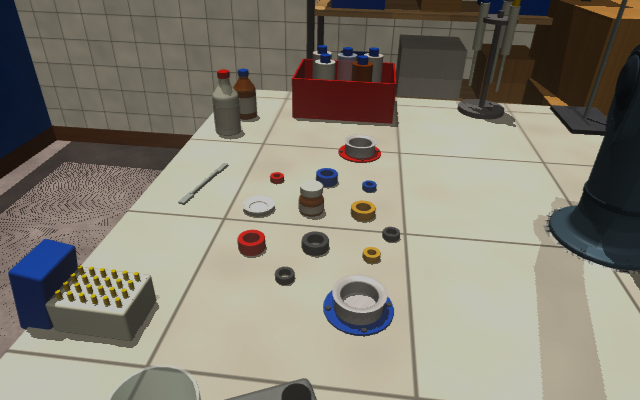

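Top view: wide red (245,135), wide steel (250,193), wide brass (312,237) and wide blue (377,193). Look-alikes are small red (372,138), small steel (206,172) and (275,266), small brass (240,246) and small blue (367,244). The blue cup is at (173,234), the red cup at (462,232), the jar at (314,180) and a white dish at (311,130). The side view agrees: wide red (252,241), steel (315,243), brass (363,210), blue (327,177).

```bash
cat > h.py <<'E'
import numpy as np, cv2
from rig import eyes
def ray(name,uv,z):
    c=eyes.calibration(name);K,R,t=(np.array(c[k]) for k in('intrinsics','R','t'))
    o=-R.T@t; d=(R.T@np.linalg.inv(K)@np.c_[np.atleast_2d(uv),np.ones(len(np.atleast_2d(uv)))].T).T
    return o+d*((z-o[2])/d[:,2])[:,None]
def cloud(name,d):
    c=eyes.calibration(name);K,R,t=(np.array(c[k]) for k in('intrinsics','R','t'))
    v,u=np.mgrid[:d.shape[0],:d.shape[1]]
    p=np.stack([(u-K[0,2])/K[0,0]*d,(v-K[1,2])/K[1,1]*d,d],-1)
    return (p-t)@R
def proj(name,X):
    c=eyes.calibration(name);K,R,t=(np.array(c[k]) for k in('intrinsics','R','t'))
    p=(K@(R@np.atleast_2d(X).T+t[:,None])).T
    return p[:,:2]/p[:,2:]
E
cat > m.py <<'E'
from h import *
seeds={'top':dict(red=(245,135),steel=(250,193),brass=(312,237),blue=(377,193),sred=(372,138),ssteel=(206,172),ssteel2=(275,266),sbrass=(240,246),sblue=(367,244)),
'side':dict(red=(252,241),steel=(315,243),brass=(363,210),blue=(327,177))}
H=dict(red=.024,blue=.024,steel=.02,brass=.02)
for n in seeds:
    f=np.load(n+'0.npz');p,d=f['p'],f['d'];W=cloud(n,d);hsv=cv2.cvtColor(p,cv2.COLOR_BGR2HSV)
    h,s,v=[hsv[...,i].astype(int) for i in range(3)]
    M=dict(red=(s>130)&((h<8)|(h>172)),blue=(s>120)&(h>100)&(h<130),brass=(s>120)&(h>15)&(h<35),steel=(v<95)&(s<90))
    for k,c in seeds[n].items():
        b=k.lstrip('s').rstrip('2') if k not in('steel','ssteel','ssteel2') else 'steel'
        w=np.zeros(h.shape,np.uint8);cv2.circle(w,c,24,1,-1)
        m=(M[b]&(w>0)).astype(np.uint8)
        cs,_=cv2.findContours(m,cv2.RETR_EXTERNAL,cv2.CHAIN_APPROX_NONE);q=max(cs,key=cv2.contourArea)
        z=H.get(k,.014);g=ray(n,q[:,0],z)[:,:2]
        e=cv2.fitEllipse((g*1e4).astype(np.float32))
        cand=(w>0)&(d>0)&(W[...,2]>z-.004)&(W[...,2]<z+.006)&(m>0)
        P=W[cand];ec=cv2.minEnclosingCircle((P[:,:2]*1e4).astype(np.float32)) if len(P) else None
        print(n,k,'ell',np.round(np.array(e[0])/1e4,4),np.round(np.array(e[1])/10,1),'depth',len(P),ec and (np.round(np.array(ec[0])/1e4,4),round(ec[1]/5,1)),P.shape[0] and np.round(np.median(P[:,2]),4))
    if n=='top':
      for k,c,z,r in(('redcup',(462,232),.034,40),('bluecup',(173,234),.034,40),('jar',(314,180),.06,25)):
        w=np.zeros(h.shape,np.uint8);cv2.circle(w,c,r,1,-1)
        P=W[(w>0)&(d>0)&(abs(W[...,2]-z)<.005)]
        ec=cv2.minEnclosingCircle((P[:,:2]*1e4).astype(np.float32))
        print(k,len(P),np.round(np.array(ec[0])/1e4,4),round(ec[1]/5,1),np.round(np.median(P[:,2]),4))
        if z==.034:
            b=k[:-3];m=(M[b]&(w>0)).astype(np.uint8)
            cs,_=cv2.findContours(m,cv2.RETR_EXTERNAL,cv2.CHAIN_APPROX_NONE);q=np.concatenate(cs)
            ec=cv2.minEnclosingCircle((ray(n,q[:,0],.004)[:,:2]*1e4).astype(np.float32));print(' flange',np.round(np.array(ec[0])/1e4,4),round(ec[1]/5,1))
    tops=p[100:280,140:500];cv2.imwrite(f'pics/crop_{n}.png',cv2.resize(tops,None,fx=2.2,fy=2.2)) if n=='top' else 0
E
python3 m.py
```

```text
top red ell [0.667  0.1289] [45.5 46.8] depth 260 (array([0.6674, 0.1293]), 48.4) 0.0244
top steel ell [0.5508 0.1113] [48.4 50.6] depth 307 (array([0.5526, 0.1123]), 48.7) 0.0203Traceback (most recent call last):
  File "m.py", line 15, in <module>
    e=cv2.fitEllipse((g*1e4).astype(np.float32))
cv2.error: OpenCV(4.12.0) /io/opencv/modules/imgproc/src/shapedescr.cpp:361: error: (-201:Incorrect size of input array) There should be at least 5 points to fit the ellipse in function 'fitEllipseNoDirect'
```

```bash
sed -i 's/brass=(s>120)&(h>15)&(h<35)/brass=(s>75)\&(h>12)\&(h<38)/' m.py; python3 m.py
```

```text
top red ell [0.667  0.1289] [45.5 46.8] depth 260 (array([0.6674, 0.1293]), 48.4) 0.0244
top steel ell [0.5508 0.1113] [48.4 50.6] depth 307 (array([0.5526, 0.1123]), 48.7) 0.0203
top brass ell [ 0.4695 -0.0097] [47.  47.3] depth 318 (array([ 0.4698, -0.0096]), 48.7) 0.0204
top blue ell [ 0.5564 -0.1338] [45.  46.1] depth 258 (array([ 0.5566, -0.1337]), 47.6) 0.0246
top sred ell [ 0.6705 -0.1235] [26.6 27.8] depth 96 (array([ 0.6705, -0.1235]), 29.2) 0.0148
top ssteel ell [0.5914 0.2022] [32.  33.8] depth 128 (array([0.5928, 0.2034]), 32.3) 0.0135
top ssteel2 ell [0.4134 0.058 ] [30.7 32.4] depth 136 (array([0.4141, 0.059 ]), 32.3) 0.0136
top sbrass ell [0.4497 0.1277] [28.5 29.3] depth 142 (array([0.4497, 0.1279]), 30.3) 0.0142
top sblue ell [ 0.4594 -0.116 ] [26.8 27.6] depth 112 (array([ 0.4596, -0.1162]), 28.7) 0.0145
redcup 831 [ 0.4886 -0.2981] 84.8 0.0339
 flange [ 0.4885 -0.2976] 106.5
bluecup 804 [0.4678 0.2578] 84.9 0.0334
 flange [0.4677 0.2567] 107.3
jar 482 [ 0.5772 -0.0115] 47.0 0.0607
side red ell [0.6637 0.1458] [47.7 77.1] depth 276 (array([0.6675, 0.1324]), 51.6) 0.0234
side steel ell [0.5506 0.1291] [49.8 71.7] depth 256 (array([0.5533, 0.1174]), 51.5) 0.0195
side brass ell [0.4697 0.0061] [50.3 76.7] depth 212 (array([ 0.4692, -0.0072]), 53.1) 0.0192
side blue ell [ 0.5564 -0.1304] [45.3 47.7] depth 120 (array([ 0.5556, -0.1329]), 52.4) 0.0238
```

View pics/crop_top.png

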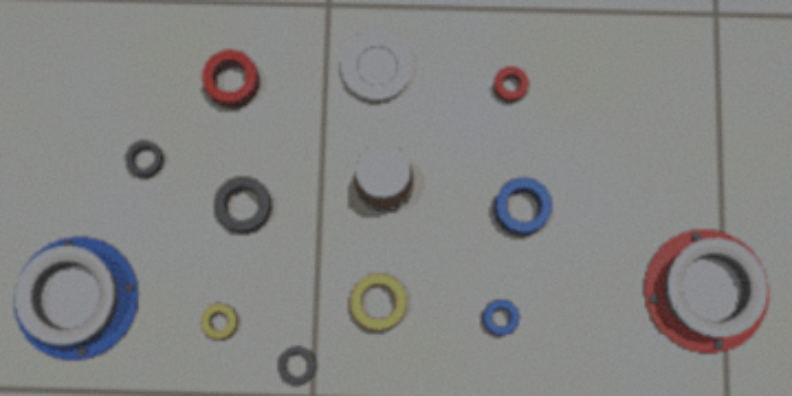

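Everything I need is clear in the crop: wide steel (242,205), wide red (231,79), wide brass (378,302), wide blue (523,206). Each measures about 48–50 mm across and the small ones about 30 mm. The tops sit at the expected 20 and 24 mm heights, and the cup rims measure 85 mm. I'll start with steel, squaring the tool to world axes on the way.

play_rows --commands "1 0 0 0 0 0 -0.74; 1 0 0 0 0 0 -0.74; 1 0 0 0 0 0 -0.74; 1 -0.08 -0.115 0 0 0 0; 1 -0.08 -0.115 0 0 0 0; 1 -0.08 -0.115 0 0 0 0; 1 -0.08 -0.115 0 0 0 0; 1 -0.08 -0.115 0 0 0 0" --force 50

```text
clock: 1.1
position: [0.3585, 0.3875, 0.2558]
tool_rot: [[-1.0, -0.001, -0.0], [-0.001, 1.0, -0.001], [0.0, -0.001, -1.0]]
wrist_force: [0.7, 0.4, 0.3]
grip_width: 1.001
gripper_force: 0.0
```

```bash
cat > go.py <<'E'
import sys,numpy as np
from rig import monitor
s=monitor.observe();R=np.array(s['tool_rot']);t=np.array([float(a) for a in sys.argv[1:4]])
print('t',round(s['clock'],2),'pos',np.round(s['position'],4),'grip',round(s['grip_width'],3),'F',np.round(s['wrist_force'],1),'gf',round(float(np.max(s['gripper_force'])),1))
print('yaw off x',np.degrees(np.arctan2(R[1,0],R[0,0])).round(2),'tilt',R[:,2].round(4),'shares',(R.T@(t-s['position'])/.4).round(4),'q',np.round(s['q'],0))
E
python3 go.py .552 .112 .12
```

```text
t 1.1 pos [0.3585 0.3875 0.2558] grip 1.001 F [0.7 0.4 0.3] gf 0.0
yaw off x -179.93 tilt [-4.e-04 -5.e-04 -1.e+00] shares [-0.4831 -0.6892  0.3398] q [-58.   9.   7. 109.  -1.  63.  39.]
```

play_rows --commands "1 -0.0805 -0.115 0.05 0 0 0; 1 -0.0805 -0.115 0.05 0 0 0; 1 -0.0805 -0.115 0.05 0 0 0; 1 -0.0805 -0.115 0.05 0 0 0; 1 -0.0805 -0.115 0.05 0 0 0; 1 -0.0805 -0.115 0.05 0 0 0; 1 0 0 0 0 0 0; 1 0 0 0 0 0 0"

```text
clock: 2.1
position: [0.5508, 0.1138, 0.1357]
tool_rot: [[-1.0, -0.001, -0.002], [-0.001, 1.0, 0.0], [0.002, 0.0, -1.0]]
wrist_force: [0.7, 1.6, 0.8]
grip_width: 1.0
gripper_force: 0.0
```

```bash
python3 go.py .552 .112 .06
python3 - <<'E'
from h import *
p,d=eyes.camera('side');u=proj('side',[.552,.112,.06])[0].astype(int);print(u)
x,y=u;cv2.imwrite('pics/s1.png',cv2.resize(p[max(0,y-90):y+60,x-100:x+100],None,fx=4,fy=4))
np.savez('s1.npz',p=p,d=d)
W=cloud('side',d);m=(np.hypot(W[...,0]-.552,W[...,1]-.112)<.075)&(d>0)&(W[...,2]>.03)
# lowest finger points per y bin
for a in np.arange(.04,.19,.01):
    q=W[m&(abs(W[...,1]-a)<.005)];print(round(a,2),len(q),q[:,2].min().round(4) if len(q) else '')
E
```

```text
t 2.1 pos [0.5508 0.1138 0.1357] grip 1.0 F [0.7 1.6 0.8] gf 0.0
yaw off x -179.97 tilt [-1.5e-03  1.0e-04 -1.0e+00] shares [-0.0033 -0.0045  0.1892] q [-31.  21.  18. 110.  -9.  50.  81.]
[315 219]
0.04 0 
0.05 1 0.1989
0.06 3 0.1356
0.07 48 0.1244
0.08 2 0.1824
0.09 4 0.189
0.1 30 0.2001
0.11 71 0.2092
0.12 267 0.2156
0.13 802 0.1835
0.14 1790 0.1898
0.15 3063 0.1772
0.16 1157 0.1235
0.17 213 0.1272
0.18 387 0.1694
```

View pics/s1.png

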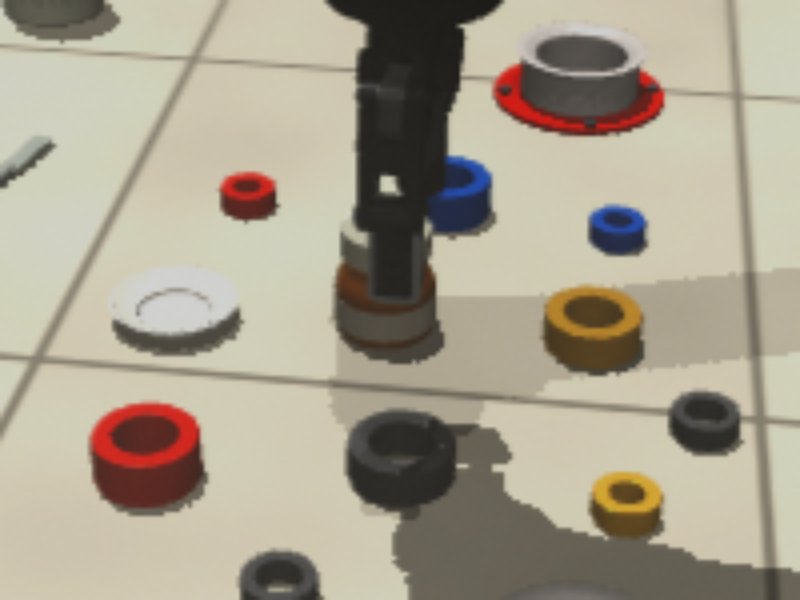

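The side view shows the fingers above the wide steel ring at crop (400,455). The open tips are 12 mm ahead of the TCP, so about 22 mm ahead at a 50 mm opening. I'll go down to TCP z of about 0.035, which gives roughly a 7 mm hold on the upper part of the ring.

play_rows --commands "1 -0.0033 -0.0045 0.1 0 0 0; 1 0 0 0.1 0 0 0; 1 0 0 0.05 0 0 0; 1 0 0 0 0 0 0; 1 0 0 0 0 0 0"

```text
clock: 2.78
position: [0.5539, 0.1127, 0.0377]
tool_rot: [[-1.0, -0.002, 0.003], [-0.002, 1.0, 0.001], [-0.003, 0.001, -1.0]]
wrist_force: [-0.5, 0.4, 0.3]
grip_width: 0.999
gripper_force: 0.0
```

```bash
python3 go.py .552 .112 .035
```

```text
t 2.77 pos [0.5539 0.1127 0.0377] grip 0.999 F [-0.5  0.4  0.3] gf 0.0
yaw off x -179.88 tilt [ 0.0025  0.001  -1.    ] shares [ 0.0046 -0.0018  0.0067] q [-29.  30.  16. 112. -13.  39.  85.]
```

play_rows --commands "1 0.004 -0.001 0.006 0 0 0; 1 0 0 0 0 0 0; 0.4 0 0 0 0 0 0; 0.4 0 0 0 0 0 0; 0.4 0 0 0 0 0 0; 0.4 0 0 0 0 0 0; 0.4 0 0 0 0 0 0; 0.4 0 0 0 0 0 0"

```text
clock: 3.78
position: [0.5514, 0.1122, 0.0349]
tool_rot: [[-1.0, -0.002, 0.0], [-0.002, 1.0, 0.001], [-0.0, 0.001, -1.0]]
wrist_force: [-1.5, 0.8, 5.4]
grip_width: 0.557
gripper_force: 50.3
```

```bash
python3 go.py .552 .112 .1
```

```text
t 3.77 pos [0.5514 0.1122 0.0349] grip 0.557 F [-1.5  0.8  5.4] gf 50.3
yaw off x -179.9 tilt [ 3.0e-04  1.1e-03 -1.0e+00] shares [-0.0014 -0.0003 -0.1627] q [-29.  30.  16. 112. -13.  39.  85.]
```

play_rows --commands "0.3 0 0 -0.06 0 0 0; 0.3 0 0 -0.09 0 0 0; 0.3 0 0 -0.09 0 0 0; 0.3 0 0 0 0 0 0; 0.3 0 0 0 0 0 0"

```text
clock: 4.4
position: [0.5499, 0.1113, 0.1287]
tool_rot: [[-1.0, -0.001, -0.002], [-0.001, 1.0, -0.001], [0.002, -0.001, -1.0]]
wrist_force: [0.4, 0.1, -2.9]
grip_width: 0.556
gripper_force: 52.0
```

```bash
python3 go.py .4678 .2575 .13
python3 - <<'E'
from h import *
p,d=eyes.camera('side');x,y=proj('side',[.552,.112,.11])[0].astype(int);print(x,y)
cv2.imwrite('pics/s2.png',cv2.resize(p[max(0,y-60):y+60,x-80:x+80],None,fx=4,fy=4))
W=cloud('side',d);m=(np.hypot(W[...,0]-.552,W[...,1]-.118)<.03)&(d>0)&(W[...,2]>.05)&(W[...,2]<.2)
print(W[m][:,2].min(), [(round(a,3),int((m&(abs(W[...,2]-a)<.0025)).sum())) for a in np.arange(.07,.16,.005)])
E
```

```text
t 4.4 pos [0.5499 0.1113 0.1287] grip 0.556 F [ 0.4  0.1 -2.9] gf 52.0
yaw off x -179.92 tilt [-2.4e-03 -6.0e-04 -1.0e+00] shares [ 0.2047  0.3659 -0.0031] q [-31.  22.  19. 111.  -9.  49.  82.]
316 195
0.0937055952310309 [(np.float64(0.07), 0), (np.float64(0.075), 0), (np.float64(0.08), 0), (np.float64(0.085), 0), (np.float64(0.09), 0), (np.float64(0.095), 43), (np.float64(0.1), 67), (np.float64(0.105), 51), (np.float64(0.11), 86), (np.float64(0.115), 127), (np.float64(0.12), 26), (np.float64(0.125), 17), (np.float64(0.13), 21), (np.float64(0.135), 23), (np.float64(0.14), 9), (np.float64(0.145), 0), (np.float64(0.15), 0), (np.float64(0.155), 4)]
```

View pics/s2.png

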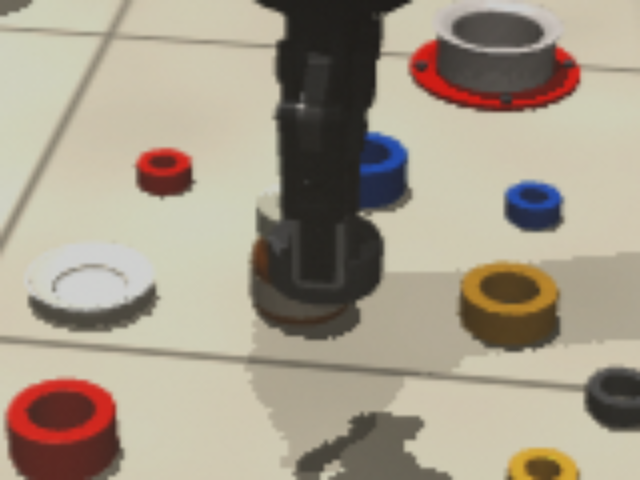

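Run:
```python
from h import *
p,d=eyes.camera('side');W=cloud('side',d)
m=(np.hypot(W[...,0]-.552,W[...,1]-.118)<.06)&(d>0)&(W[...,2]>.085)&(W[...,2]<.17)
for a in np.arange(.092,.14,.004):
    q=W[m&(abs(W[...,2]-a)<.002)]
    if len(q)==0: continue
    f=q[q[:,1]>.143]; r=q[q[:,1]<.140]
    print(round(a,3),'finger',len(f),(f[:,0].min().round(4),f[:,0].max().round(4),f[:,1].max().round(4)) if len(f) else '','ring',len(r),(r[:,0].min().round(4),r[:,0].max().round(4)) if len(r) else '')
q=W[m&(W[...,2]<.113)&(W[...,1]<.139)]
A=np.c_[2*q[:,:2],np.ones(len(q))];s=np.linalg.lstsq(A,(q[:,:2]**2).sum(1),rcond=None)[0];print('circle',s[:2],np.sqrt(s[2]+s[0]**2+s[1]**2))
```

```text
0.092 finger 0  ring 10 (np.float64(0.5331), np.float64(0.5675))
0.096 finger 0  ring 50 (np.float64(0.5259), np.float64(0.5739))
0.1 finger 0  ring 53 (np.float64(0.5259), np.float64(0.5743))
0.104 finger 0  ring 38 (np.float64(0.526), np.float64(0.5744))
0.108 finger 2 (np.float64(0.5402), np.float64(0.5452), np.float64(0.1434)) ring 42 (np.float64(0.5259), np.float64(0.5746))
0.112 finger 8 (np.float64(0.5468), np.float64(0.5585), np.float64(0.1467)) ring 135 (np.float64(0.5261), np.float64(0.5749))
0.116 finger 17 (np.float64(0.542), np.float64(0.5587), np.float64(0.1506)) ring 12 (np.float64(0.5322), np.float64(0.5718))
0.12 finger 21 (np.float64(0.5431), np.float64(0.5564), np.float64(0.1502)) ring 6 (np.float64(0.5392), np.float64(0.5416))
0.124 finger 17 (np.float64(0.543), np.float64(0.5566), np.float64(0.1503)) ring 2 (np.float64(0.5397), np.float64(0.5417))
0.128 finger 19 (np.float64(0.5433), np.float64(0.5606), np.float64(0.1502)) ring 6 (np.float64(0.5398), np.float64(0.5418))
0.132 finger 23 (np.float64(0.5433), np.float64(0.5589), np.float64(0.1503)) ring 3 (np.float64(0.5399), np.float64(0.5419))
0.136 finger 16 (np.float64(0.5408), np.float64(0.5566), np.float64(0.1492)) ring 3 (np.float64(0.5397), np.float64(0.5419))
0.14 finger 17 (np.float64(0.5392), np.float64(0.5566), np.float64(0.1503)) ring 2 (np.float64(0.5401), np.float64(0.5418))
circle [0.55038648 0.11463359] 0.02192058415370176
```

The steel ring hangs level and centred on the TCP in x (0.550 against 0.5499). Its underside is 35 mm below the TCP and the fingertips 22 mm below. Next I carry it to the blue cup.

play_rows --commands "0.3 0.03 0.06 0 0 0 0; 0.3 0.06 0.1 0 0 0 0; 0.3 0.06 0.1 0 0 0 0; 0.3 0.055 0.106 0 0 0 0; 0.3 0 0 0 0 0 0; 0.3 0 0 0.05 0 0 0; 0.3 0 0 0.05 0 0 0; 0.3 0 0 0 0 0 0"

```text
clock: 5.5
position: [0.467, 0.2554, 0.0871]
tool_rot: [[-1.0, -0.0, -0.005], [-0.0, 1.0, -0.005], [0.005, -0.005, -1.0]]
wrist_force: [0.3, 0.5, -1.6]
grip_width: 0.556
gripper_force: 52.1
```

```bash
python3 go.py .4678 .2575 .058
python3 - <<'E'
from h import *
p,d=eyes.camera('side');W=cloud('side',d)
x,y=proj('side',[.468,.2575,.06])[0].astype(int)
cv2.imwrite('pics/s3.png',cv2.resize(p[max(0,y-70):y+60,x-90:x+90],None,fx=4,fy=4))
# cup from side: rim points
m=(np.hypot(W[...,0]-.468,W[...,1]-.2575)<.05)&(d>0)&(abs(W[...,2]-.0335)<.003)
q=W[m];e=cv2.minEnclosingCircle((q[:,:2]*1e4).astype(np.float32));print(len(q),np.array(e[0])/1e4,e[1]/5)
E
```

```text
t 5.5 pos [0.467  0.2554 0.0871] grip 0.556 F [ 0.3  0.5 -1.6] gf 52.1
yaw off x -179.99 tilt [-0.0053 -0.0045 -1.    ] shares [-0.0024  0.0056  0.0728] q [-46.  23.  14. 115.  -8.  43.  64.]
568 [0.46682969 0.26002463] 85.054345703125
```

View pics/s3.png

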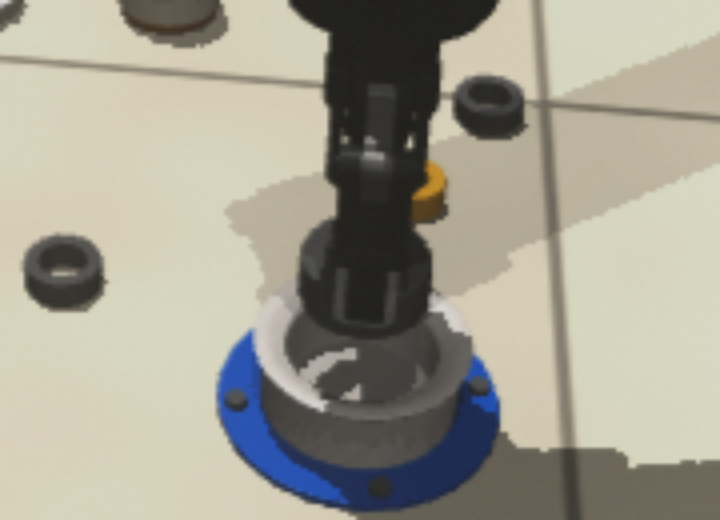

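The view shows the ring at crop (365,280) over the blue cup bore (365,350), slightly short in y. The top camera puts the cup at y = 0.2578 and the side camera at 0.260, so I'll aim for 0.2585 and lower in small steps.

play_rows --commands "0.3 -0.002 0.0075 0.02 0.3 -0.3 0; 0.3 0 0 0.02 0 0 0; 0.3 0 0 0.02 0 0 0; 0.3 0 0 0.01 0 0 0; 0.3 0 0 0 0 0 0"

```text
clock: 6.18
position: [0.4703, 0.2594, 0.0623]
tool_rot: [[-0.999, 0.001, 0.04], [-0.001, 0.999, -0.042], [-0.04, -0.042, -0.998]]
wrist_force: [-2.8, -1.3, 4.8]
grip_width: 0.554
gripper_force: 52.8
```

```bash
python3 go.py .4674 .2585 .058
python3 - <<'E'
from h import *
p,d=eyes.camera('side');W=cloud('side',d)
x,y=proj('side',[.468,.2575,.04])[0].astype(int)
cv2.imwrite('pics/s4.png',cv2.resize(p[max(0,y-70):y+60,x-90:x+90],None,fx=4,fy=4))
E
```

```text
t 6.17 pos [0.4703 0.2594 0.0623] grip 0.554 F [-2.8 -1.3  4.8] gf 52.8
yaw off x -179.93 tilt [ 0.0401 -0.0422 -0.9983] shares [ 0.0078 -0.0019  0.0106] q [-48.  25.  15. 116.  -5.  39.  60.]
```

View pics/s4.png

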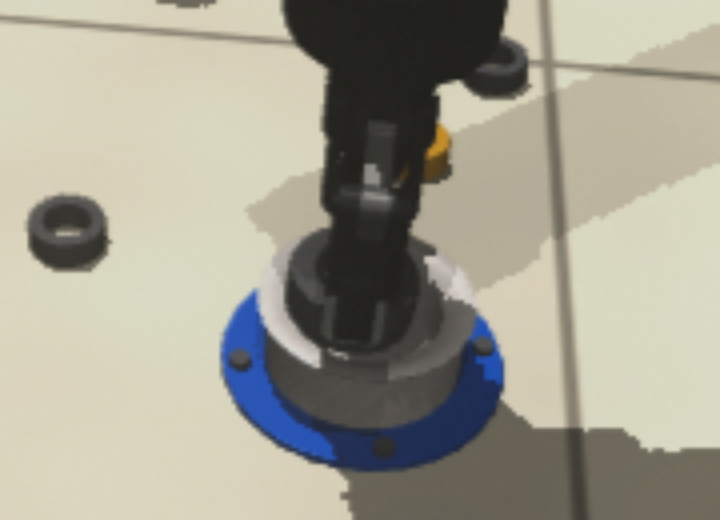

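I mis-scaled that level correction: it tilted the tool 2.4°, and the ring is touching the flare on the left (4.8 N). I'll lift a little, undo the tilt, recentre and lower again.

play_rows --commands "0.3 0 0 -0.03 0 0 0; 0.3 0 0 0 -0.3 0.3 0; 0.3 0 0 0 0 0 0; 0.3 0 0 0 0 0 0"

```text
clock: 6.72
position: [0.4701, 0.2603, 0.074]
tool_rot: [[-1.0, -0.001, 0.001], [-0.001, 1.0, -0.0], [-0.001, -0.0, -1.0]]
wrist_force: [0.1, 0.6, -2.1]
grip_width: 0.558
gripper_force: 52.1
```

```bash
python3 go.py .4674 .2585 .058
```

```text
t 6.72 pos [0.4701 0.2603 0.074 ] grip 0.558 F [ 0.1  0.6 -2.1] gf 52.1
yaw off x -179.96 tilt [ 5.e-04 -4.e-04 -1.e+00] shares [ 0.0069 -0.0044  0.04  ] q [-45.  24.  14. 115.  -8.  42.  64.]
```

play_rows --commands "0.3 0.006 -0.004 0 0 0 0; 0.3 0 0 0.014 0 0 0; 0.3 0 0 0.014 0 0 0; 0.3 0 0 0.012 0 0 0; 0.3 0 0 0 0 0 0; 0.3 0 0 0 0 0 0"

```text
clock: 7.48
position: [0.4677, 0.2589, 0.0579]
tool_rot: [[-1.0, -0.001, 0.0], [-0.001, 1.0, -0.0], [-0.0, -0.0, -1.0]]
wrist_force: [0.1, -0.7, -2.4]
grip_width: 0.555
gripper_force: 52.1
```

```bash
python3 go.py .4674 .2585 .058
python3 - <<'E'
from h import *
p,d=eyes.camera('side');W=cloud('side',d)
m=(np.hypot(W[...,0]-.468,W[...,1]-.2575)<.05)&(d>0)
x,y=proj('side',[.468,.2575,.034])[0].astype(int)
q=W[m&(abs(W[...,2]-.036)<.0045)&(W[...,1]<.283)&(np.hypot(W[...,0]-.468,W[...,1]-.259)<.03)]
print(len(q),q[:,0].min(),q[:,0].max())
E
```

```text
t 7.47 pos [0.4677 0.2589 0.0579] grip 0.555 F [ 0.1 -0.7 -2.4] gf 52.1
yaw off x -179.94 tilt [ 1.e-04 -0.e+00 -1.e+00] shares [ 0.0008 -0.0009 -0.0004] q [-45.  26.  13. 116.  -9.  40.  64.]
88 0.44439279211463234 0.4977233935229553
```

The ring is inside the bore with no contact force: −2.4 N, about its own weight. Releasing.

play_rows --commands "1 0 0 0 0 0 0; 1 0 0 0 0 0 0; 1 0 0 0 0 0 0; 1 0 0 -0.05 0 0 0; 1 0 0 -0.1 0 0 0; 1 0 0 -0.04 0 0 0; 1 -0.07 -0.12 0 0 0 0; 1 0 0 0 0 0 0"

```text
clock: 8.52
position: [0.4982, 0.2054, 0.1342]
tool_rot: [[-1.0, 0.007, 0.002], [0.007, 1.0, -0.003], [-0.002, -0.003, -1.0]]
wrist_force: [-0.1, 0.0, -1.2]
grip_width: 1.0
gripper_force: 0.0
```

```bash
cat > cup.py <<'E'
import sys
from h import *
n,x,y=sys.argv[1],float(sys.argv[2]),float(sys.argv[3])
for c in('top','side'):
    p,d=eyes.camera(c);W=cloud(c,d);r=np.hypot(W[...,0]-x,W[...,1]-y)
    m=(r<.034)&(d>0);z=W[m][:,2]
    print(c,'heights',[(round(a,3),int((abs(z-a)<.002).sum())) for a in np.arange(.006,.066,.004)])
    u,v=proj(c,[x,y,.03])[0].astype(int);k=60
    if c==sys.argv[4]: cv2.imwrite(f'pics/{n}.png',cv2.resize(p[v-k:v+k,u-k:u+k],None,fx=4,fy=4))
    for h in(.026,.050):
        q=W[(r<.03)&(d>0)&(abs(W[...,2]-h)<.003)]
        if len(q)>60:
            e=cv2.minEnclosingCircle((q[:,:2]*1e4).astype(np.float32));A=np.c_[q[:,:2],np.ones(len(q))]
            s=np.linalg.lstsq(A,q[:,2],rcond=None)[0];print(' top at',h,len(q),np.round(np.array(e[0])/1e4,4),round(e[1]/5,1),'slope deg',np.degrees(np.hypot(*s[:2])).round(2),'z',np.median(q[:,2]).round(4))
E
python3 go.py .667 .129 .1; python3 cup.py c1 .4677 .2582 side
```

```text
t 8.53 pos [0.4982 0.2054 0.1342] grip 1.0 F [-0.1  0.  -1.2] gf 0.0
yaw off x 179.59 tilt [ 0.002  -0.0026 -1.    ] shares [-0.4233 -0.1877  0.0868] q [-41.  19.  17. 113.  -7.  49.  69.]
top heights [(np.float64(0.006), 166), (np.float64(0.01), 44), (np.float64(0.014), 34), (np.float64(0.018), 46), (np.float64(0.022), 71), (np.float64(0.026), 291), (np.float64(0.03), 155), (np.float64(0.034), 89), (np.float64(0.038), 0), (np.float64(0.042), 0), (np.float64(0.046), 0), (np.float64(0.05), 0), (np.float64(0.054), 0), (np.float64(0.058), 0), (np.float64(0.062), 0)]
 top at 0.026 347 [0.4692 0.2598] 58.9 slope deg 0.39 z 0.0262
side heights [(np.float64(0.006), 74), (np.float64(0.01), 35), (np.float64(0.014), 43), (np.float64(0.018), 60), (np.float64(0.022), 134), (np.float64(0.026), 424), (np.float64(0.03), 237), (np.float64(0.034), 88), (np.float64(0.038), 0), (np.float64(0.042), 0), (np.float64(0.046), 0), (np.float64(0.05), 0), (np.float64(0.054), 0), (np.float64(0.058), 0), (np.float64(0.062), 0)]
 top at 0.026 489 [0.4673 0.2576] 59.0 slope deg 0.37 z 0.0256
```

View pics/c1.png

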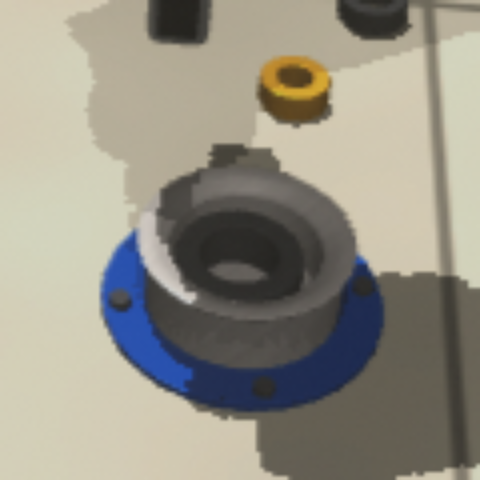

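The crop shows the steel ring seated in the blue cup at (240,250). Its top is at 26 mm and level within 0.4°. Next is the blue ring.

play_rows --commands "1 -0.024 -0.14 0 0 0 0; 1 -0.024 -0.14 0 0 0 0; 1 -0.024 -0.14 0 0 0 0; 1 -0.024 -0.14 0 0 0 0; 1 -0.024 -0.14 0 0 0 0; 1 -0.024 -0.14 0 0 0 0; 1 0 0 0 0 0 0; 1 0 0 0 0 0 0"

```text
clock: 9.62
position: [0.5535, -0.1233, 0.1332]
tool_rot: [[-1.0, -0.002, -0.001], [-0.002, 1.0, 0.001], [0.001, 0.001, -1.0]]
wrist_force: [0.8, 1.2, -0.4]
grip_width: 1.002
gripper_force: 0.0
```

```bash
python3 go.py .5565 -.1337 .032
```

```text
t 9.62 pos [ 0.5535 -0.1233  0.1332] grip 1.002 F [ 0.8  1.2 -0.4] gf 0.0
yaw off x -179.86 tilt [-0.0014  0.0014 -1.    ] shares [-0.0079 -0.0263  0.2528] q [-12.  23.  24. 110. -12.  50. 109.]
```

play_rows --commands "1 -0.008 -0.026 0 0 0 0; 1 0 0 0.1 0 0 0; 1 0 0 0.1 0 0 0; 1 0 0 0.045 0 0 0; 1 0 0 0 0 0 0; 1 0 0 0 0 0 0"

```text
clock: 10.38
position: [0.5583, -0.1355, 0.0372]
tool_rot: [[-1.0, -0.002, 0.003], [-0.002, 1.0, -0.0], [-0.003, -0.0, -1.0]]
wrist_force: [0.0, -0.1, -0.6]
grip_width: 0.999
gripper_force: 0.0
```

```bash
python3 go.py .5565 -.1337 .032
```

```text
t 10.38 pos [ 0.5583 -0.1355  0.0372] grip 0.999 F [ 0.  -0.1 -0.6] gf 0.0
yaw off x -179.9 tilt [ 2.6e-03 -4.0e-04 -1.0e+00] shares [0.0045 0.0046 0.0131] q [ -8.  32.  21. 111. -17.  40. 113.]
```

play_rows --commands "1 0.0045 0.0045 0.0125 0 0 0; 1 0 0 0 0 0 0; 0.4 0 0 0 0 0 0; 0.4 0 0 0 0 0 0; 0.4 0 0 0 0 0 0; 0.4 0 0 0 0 0 0; 0.4 0 0 0 0 0 0; 0.4 0 0 0 0 0 0" --force 40

```text
clock: 11.38
position: [0.5553, -0.1337, 0.0316]
tool_rot: [[-1.0, -0.001, 0.0], [-0.001, 1.0, 0.0], [-0.0, 0.0, -1.0]]
wrist_force: [-2.2, 0.3, 5.9]
grip_width: 0.573
gripper_force: 40.8
```

play_rows --commands "0.3 0 0 -0.06 0 0 0; 0.3 0 0 -0.1 0 0 0; 0.3 0 0 -0.1 0 0 0; 0.3 0 0 0 0 0 0; 0.3 0 0 0 0 0 0"

```text
clock: 12.0
position: [0.5544, -0.1333, 0.1342]
tool_rot: [[-1.0, -0.001, -0.001], [-0.001, 1.0, 0.0], [0.001, 0.0, -1.0]]
wrist_force: [0.4, 0.5, -0.6]
grip_width: 0.568
gripper_force: 41.6
```

```bash
python3 go.py .4679 .2586 .13
```

```text
t 12.0 pos [ 0.5544 -0.1333  0.1342] grip 0.568 F [ 0.4  0.5 -0.6] gf 41.6
yaw off x -179.92 tilt [-1.2e-03  4.0e-04 -1.0e+00] shares [0.2149 0.9801 0.011 ] q [-11.  23.  25. 109. -12.  50. 110.]
```

play_rows --commands "0.3 0.02 0.09 0 0 0 0; 0.3 0.03 0.135 0 0 0 0; 0.3 0.03 0.135 0 0 0 0; 0.3 0.03 0.135 0 0 0 0; 0.3 0.03 0.135 0 0 0 0; 0.3 0.03 0.135 0 0 0 0; 0.3 0.025 0.125 0 0 0 0; 0.3 0.018 0.08 0 0 0 0"

```text
clock: 13.0
position: [0.4668, 0.2569, 0.1328]
tool_rot: [[-1.0, -0.005, -0.003], [-0.005, 1.0, -0.001], [0.003, -0.001, -1.0]]
wrist_force: [0.1, 0.3, -0.4]
grip_width: 0.569
gripper_force: 41.7
```

play_rows --commands "0.3 0 0 0 0 0 0; 0.3 0 0 0 0 0 0"

```text
clock: 13.25
position: [0.4687, 0.2526, 0.1334]
tool_rot: [[-1.0, -0.001, -0.002], [-0.001, 1.0, -0.003], [0.002, -0.003, -1.0]]
wrist_force: [-0.4, 0.1, -0.2]
grip_width: 0.572
gripper_force: 41.7
```

```bash
python3 go.py .467 .2586 .0585
```

```text
t 13.25 pos [0.4687 0.2526 0.1334] grip 0.572 F [-0.4  0.1 -0.2] gf 41.7
yaw off x -179.97 tilt [-0.0023 -0.0027 -1.    ] shares [0.0038 0.0155 0.1872] q [-47.  18.  16. 114.  -6.  49.  63.]
```

play_rows --commands "0.3 0.004 0.015 0.05 0 0 0; 0.3 0 0 0.06 0 0 0; 0.3 0 0 0.04 0 0 0; 0.3 0 0 0 0 0 0; 0.3 0 0 0 0 0 0"

```text
clock: 13.88
position: [0.4685, 0.2598, 0.0753]
tool_rot: [[-1.0, -0.0, 0.001], [-0.0, 1.0, 0.0], [-0.001, 0.0, -1.0]]
wrist_force: [-0.2, 0.0, -0.0]
grip_width: 0.575
gripper_force: 41.7
```

```bash
python3 go.py .467 .2586 .0585
```

```text
t 13.88 pos [0.4685 0.2598 0.0753] grip 0.575 F [-0.2  0.  -0. ] gf 41.7
yaw off x -180.0 tilt [ 8.e-04  2.e-04 -1.e+00] shares [ 0.0039 -0.003   0.0421] q [-46.  24.  14. 115.  -9.  42.  64.]
```

play_rows --commands "0.3 0.004 -0.003 0.01 0 0 0; 0.3 0 0 0.012 0 0 0; 0.3 0 0 0.012 0 0 0; 0.3 0 0 0.005 0 0 0; 0.3 0 0 0 0 0 0; 0.3 0 0 0 0 0 0"

```text
clock: 14.62
position: [0.4663, 0.2591, 0.0593]
tool_rot: [[-1.0, -0.001, 0.0], [-0.001, 1.0, 0.0], [-0.0, 0.0, -1.0]]
wrist_force: [-0.7, -0.1, -0.1]
grip_width: 0.571
gripper_force: 41.7
```

```bash
python3 go.py .467 .2586 .0585
```

```text
t 14.62 pos [0.4663 0.2591 0.0593] grip 0.571 F [-0.7 -0.1 -0.1] gf 41.7
yaw off x -179.93 tilt [ 1.e-04  1.e-04 -1.e+00] shares [-0.0017 -0.0013  0.0021] q [-45.  25.  14. 116.  -9.  40.  64.]
```

play_rows --commands "0.3 0 0 0.003 0 0 0; 0.3 0 0 0 0 0 0; 0.75 0 0 0 0 0 0; 0.75 0 0 0 0 0 0; 1 0 0 0 0 0 0; 1 0 0 -0.05 0 0 0; 1 0 0 -0.1 0 0 0; 1 0 0 -0.04 0 0 0"

```text
clock: 15.62
position: [0.4676, 0.2598, 0.1363]
tool_rot: [[-1.0, -0.001, 0.003], [-0.001, 1.0, 0.002], [-0.003, 0.002, -1.0]]
wrist_force: [1.0, -0.4, -0.9]
grip_width: 1.003
gripper_force: 0.0
```

play_rows --commands "1 -0.06 -0.07 0 0 0 0; 1 -0.1 -0.11 0 0 0 0; 1 0 0 0 0 0 0; 1 0 0 0 0 0 0"

```text
clock: 16.12
position: [0.5299, 0.1868, 0.1335]
tool_rot: [[-1.0, 0.0, -0.001], [0.0, 1.0, -0.0], [0.001, -0.0, -1.0]]
wrist_force: [-1.4, 0.5, 0.4]
grip_width: 1.005
gripper_force: 0.0
```

```bash
python3 go.py .6672 .1291 .032; python3 cup.py c2 .4677 .2582 side
```

```text
t 16.12 pos [0.5299 0.1868 0.1335] grip 1.005 F [-1.4  0.5  0.4] gf 0.0
yaw off x 180.0 tilt [-1.4e-03 -2.0e-04 -1.0e+00] shares [-0.3436 -0.1441  0.2532] q [-39.  21.  18. 110.  -8.  50.  73.]
top heights [(np.float64(0.006), 98), (np.float64(0.01), 23), (np.float64(0.014), 24), (np.float64(0.018), 29), (np.float64(0.022), 38), (np.float64(0.026), 37), (np.float64(0.03), 165), (np.float64(0.034), 150), (np.float64(0.038), 38), (np.float64(0.042), 33), (np.float64(0.046), 53), (np.float64(0.05), 326), (np.float64(0.054), 20), (np.float64(0.058), 0), (np.float64(0.062), 0)]
 top at 0.05 365 [0.4691 0.2568] 50.0 slope deg 0.3 z 0.0499
side heights [(np.float64(0.006), 9), (np.float64(0.01), 5), (np.float64(0.014), 8), (np.float64(0.018), 11), (np.float64(0.022), 35), (np.float64(0.026), 76), (np.float64(0.03), 212), (np.float64(0.034), 126), (np.float64(0.038), 101), (np.float64(0.042), 103), (np.float64(0.046), 118), (np.float64(0.05), 372), (np.float64(0.054), 0), (np.float64(0.058), 0), (np.float64(0.062), 0)]
 top at 0.026 119 [0.4675 0.2565] 58.1 slope deg 1.32 z 0.026
 top at 0.05 407 [0.4668 0.2594] 51.9 slope deg 0.49 z 0.0494
```

View pics/c2.png

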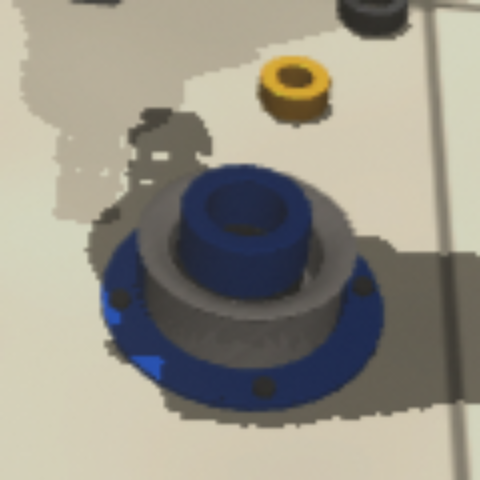

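The blue cup is done: the crop shows the blue ring at (245,225), with its top at 50 mm, level and centred. Next is brass at (0.4697, −0.0096).

play_rows --commands "1 0.037 -0.12 0 0 0 0; 1 0.037 -0.13 0 0 0 0; 1 0.037 -0.13 0 0 0 0; 1 0.037 -0.12 0 0 0 0; 1 0 0 0 0 0 0; 1 0 0 0.05 0 0 0; 1 0 0 0.05 0 0 0; 1 0 0 0 0 0 0"

```text
clock: 17.23
position: [0.4699, -0.0107, 0.0928]
tool_rot: [[-1.0, -0.005, -0.004], [-0.005, 1.0, 0.0], [0.004, 0.0, -1.0]]
wrist_force: [1.1, 0.9, 0.3]
grip_width: 1.001
gripper_force: 0.0
```

```bash
python3 go.py .4697 -.0097 .035
```

```text
t 17.23 pos [ 0.4699 -0.0107  0.0928] grip 1.001 F [1.1 0.9 0.3] gf 0.0
yaw off x -179.72 tilt [-3.8e-03  2.0e-04 -1.0e+00] shares [-0.      0.0026  0.1444] q [-24.  17.  23. 124. -10.  41.  95.]
```

play_rows --commands "1 0 0.0025 0.07 0 0 0; 1 0 0 0.07 0 0 0; 1 0 0 0 0 0 0; 1 0 0 0 0 0 0; 1 0 0 0 0 0 0"

```text
clock: 17.85
position: [0.4727, -0.0116, 0.0394]
tool_rot: [[-1.0, -0.002, 0.003], [-0.002, 1.0, 0.001], [-0.003, 0.001, -1.0]]
wrist_force: [0.0, 1.1, -0.1]
grip_width: 0.997
gripper_force: 0.0
```

```bash
python3 go.py .4697 -.0097 .035
```

```text
t 17.85 pos [ 0.4727 -0.0116  0.0394] grip 0.997 F [ 0.   1.1 -0.1] gf 0.0
yaw off x -179.91 tilt [ 2.8e-03  5.0e-04 -1.0e+00] shares [0.0075 0.0048 0.0111] q [-22.  23.  20. 124. -14.  34.  99.]
```

play_rows --commands "1 0.007 0.0045 0.0105 0 0 0; 1 0 0 0 0 0 0; 1 0 0 0 0 0 0; 0.4 0 0 0 0 0 0; 0.4 0 0 0 0 0 0; 0.4 0 0 0 0 0 0; 0.4 0 0 0 0 0 0; 0.4 0 0 0 0 0 0" --force 50

```text
clock: 18.85
position: [0.4687, -0.0098, 0.0347]
tool_rot: [[-1.0, -0.001, -0.0], [-0.001, 1.0, 0.001], [0.0, 0.001, -1.0]]
wrist_force: [-1.9, 0.9, 7.3]
grip_width: 0.562
gripper_force: 50.1
```

play_rows --commands "0.3 0 0 -0.06 0 0 0; 0.3 0 0 -0.09 0 0 0; 0.3 0 0 -0.09 0 0 0; 0.3 0 0 0 0 0 0; 0.3 0 0 0 0 0 0"

```text
clock: 19.48
position: [0.4675, -0.0101, 0.129]
tool_rot: [[-1.0, -0.001, -0.002], [-0.001, 1.0, -0.0], [0.002, -0.0, -1.0]]
wrist_force: [0.6, -0.6, -2.3]
grip_width: 0.556
gripper_force: 52.1
```

```bash
python3 go.py .4886 -.2975 .12
python3 - <<'E'
from h import *
p,d=eyes.camera('side');W=cloud('side',d)
m=(np.hypot(W[...,0]-.4886,W[...,1]+.298)<.05)&(d>0)&(abs(W[...,2]-.0335)<.003)
q=W[m];e=cv2.minEnclosingCircle((q[:,:2]*1e4).astype(np.float32));print('cup side',len(q),np.array(e[0])/1e4,e[1]/5)
m=(np.hypot(W[...,0]-.4697,W[...,1]+.0097)<.035)&(d>0)&(W[...,2]>.06)&(W[...,2]<.12);q=W[m]
print('ring bottom',np.percentile(q[:,2],1)); r=q[q[:,2]<.11];print(len(r),r[:,0].min(),r[:,0].max())
E
```

```text
t 19.48 pos [ 0.4675 -0.0101  0.129 ] grip 0.556 F [ 0.6 -0.6 -2.3] gf 52.1
yaw off x -179.92 tilt [-0.002 -0.    -1.   ] shares [-0.052  -0.7186  0.0224] q [-26.  13.  24. 123.  -7.  46.  93.]
cup side 101 [ 0.49252969 -0.29500706] 85.46415405273437
ring bottom 0.09487373905801011
164 0.4441079812425469 0.4929725849987414
```

play_rows --commands "0.3 -0.008 -0.09 0 0 0 0; 0.3 -0.008 -0.13 0 0 0 0; 0.3 -0.01 -0.14 0 0 0 0; 0.3 -0.01 -0.14 0 0 0 0; 0.3 -0.009 -0.13 0 0 0 0; 0.3 -0.006 -0.09 0 0 0 0; 0.3 0 0 0 0 0 0; 0.3 0 0 0 0 0 0"

```text
clock: 20.52
position: [0.4881, -0.2969, 0.128]
tool_rot: [[-1.0, -0.001, -0.004], [-0.001, 1.0, 0.002], [0.004, 0.002, -1.0]]
wrist_force: [0.1, -0.1, -2.6]
grip_width: 0.559
gripper_force: 52.2
```

```bash
python3 go.py .488 -.2978 .073
```

```text
t 20.52 pos [ 0.4881 -0.2969  0.128 ] grip 0.559 F [ 0.1 -0.1 -2.6] gf 52.2
yaw off x -179.93 tilt [-0.0036  0.0022 -1.    ] shares [-1.000e-04 -2.700e-03  1.374e-01] q [  2.  25.  30. 109. -16.  50. 130.]
```

play_rows --commands "0.3 0 -0.002 0.05 0 0 0; 0.3 0 0 0.06 0 0 0; 0.3 0 0 0.02 0 0 0; 0.3 0 0 0 0 0 0; 0.3 0 0 0 0 0 0"

```text
clock: 21.15
position: [0.4899, -0.299, 0.0785]
tool_rot: [[-1.0, -0.002, 0.001], [-0.002, 1.0, -0.001], [-0.001, -0.001, -1.0]]
wrist_force: [-0.2, 0.3, -2.4]
grip_width: 0.558
gripper_force: 52.2
```

```bash
python3 go.py .488 -.2978 .058
python3 - <<'E'
from h import *
for c in('top','side'):
    p,d=eyes.camera(c)
    u,v=proj(c,[.4886,-.2978,.04])[0].astype(int);k=50
    if c=='top':a=p[v-k:v+k,u-k:u+k]
    else:b=p[v-k:v+k,u-k:u+k]
    W=cloud(c,d);m=(np.hypot(W[...,0]-.4886,W[...,1]+.298)<.05)&(d>0)&(abs(W[...,2]-.0335)<.003)
    q=W[m];e=cv2.minEnclosingCircle((q[:,:2]*1e4).astype(np.float32));print('cup',c,len(q),np.array(e[0])/1e4,e[1]/5)
cv2.imwrite('pics/c3.png',cv2.resize(np.hstack([a,b]),None,fx=4,fy=4))
E
```

```text
t 21.15 pos [ 0.4899 -0.299   0.0785] grip 0.558 F [-0.2  0.3 -2.4] gf 52.2
yaw off x -179.91 tilt [ 1.2e-03 -6.0e-04 -1.0e+00] shares [0.0049 0.0031 0.0511] q [  4.  29.  28. 110. -19.  45. 133.]
cup top 454 [ 0.48911567 -0.29772268] 83.84769287109376
cup side 136 [ 0.48832861 -0.29465969] 87.59835815429688
```

View pics/c3.png

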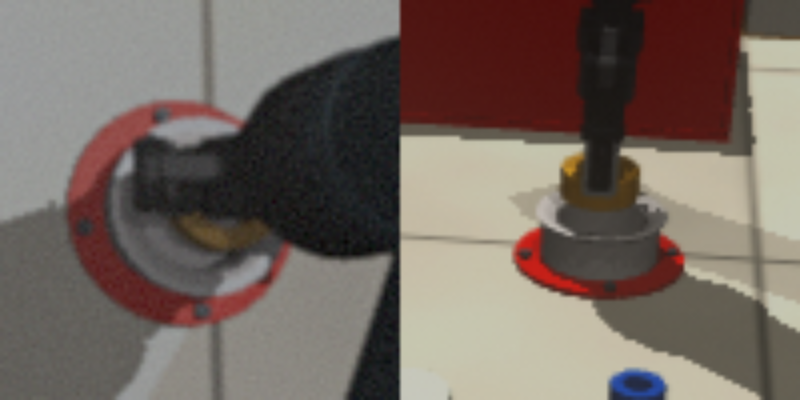

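The crops show the brass ring above the red cup: top view around (225,235), side view (600,180). Going by the blue cup result, the top camera reads about 2 mm low in y, so I'll aim for TCP (0.4875, −0.296).

play_rows --commands "0.3 0.006 0.0075 0 0 0 0; 0.3 0 0 0.017 0 0 0; 0.3 0 0 0.017 0 0 0; 0.3 0 0 0.014 0 0 0; 0.3 0 0 0 0 0 0; 0.3 0 0 0 0 0 0"

```text
clock: 22.0
position: [0.4869, -0.2961, 0.0586]
tool_rot: [[-1.0, -0.001, -0.0], [-0.001, 1.0, -0.0], [0.0, -0.0, -1.0]]
wrist_force: [0.1, -0.2, -3.0]
grip_width: 0.561
gripper_force: 52.2
```

```bash
python3 go.py .4875 -.296 .058
```

```text
t 22.0 pos [ 0.4869 -0.2961  0.0586] grip 0.561 F [ 0.1 -0.2 -3. ] gf 52.2
yaw off x -179.93 tilt [-1.e-04 -1.e-04 -1.e+00] shares [-0.0014  0.0001  0.0016] q [  5.  30.  27. 111. -20.  43. 134.]
```

No contact, and the ring is in the bore. Releasing.

play_rows --commands "1 0 0 0 0 0 0; 1 0 0 0 0 0 0; 1 0 0 0 0 0 0; 1 0 0 -0.05 0 0 0; 1 0 0 -0.1 0 0 0; 1 0 0 -0.04 0 0 0; 1 -0.05 0.12 0 0 0 0; 1 -0.05 0.12 0 0 0 0"

```text
clock: 23.0
position: [0.5273, -0.1998, 0.1359]
tool_rot: [[-1.0, 0.002, 0.002], [0.002, 1.0, -0.0], [-0.002, -0.0, -1.0]]
wrist_force: [0.0, -0.1, -0.7]
grip_width: 0.999
gripper_force: 0.0
```

play_rows --commands "1 -0.05 0.13 0 0 0 0; 1 0 0 0 0 0 0; 1 0 0 0 0 0 0"

```text
clock: 23.38
position: [0.5466, -0.1478, 0.1349]
tool_rot: [[-1.0, -0.002, -0.0], [-0.002, 1.0, -0.0], [0.0, -0.0, -1.0]]
wrist_force: [-0.3, -0.4, 0.6]
grip_width: 1.003
gripper_force: 0.0
```

```bash
python3 go.py .6672 .1291 .13; python3 cup.py c4 .4886 -.2965 top
```

```text
t 23.38 pos [ 0.5466 -0.1478  0.1349] grip 1.003 F [-0.3 -0.4  0.6] gf 0.0
yaw off x -179.87 tilt [-2.e-04 -5.e-04 -1.e+00] shares [-0.3032  0.6915  0.0119] q [-13.  23.  28. 110. -14.  50. 113.]
top heights [(np.float64(0.006), 0), (np.float64(0.01), 1), (np.float64(0.014), 2), (np.float64(0.018), 11), (np.float64(0.022), 10), (np.float64(0.026), 15), (np.float64(0.03), 34), (np.float64(0.034), 34), (np.float64(0.038), 1), (np.float64(0.042), 0), (np.float64(0.046), 0), (np.float64(0.05), 0), (np.float64(0.054), 0), (np.float64(0.058), 0), (np.float64(0.062), 0)]
side heights [(np.float64(0.006), 0), (np.float64(0.01), 1), (np.float64(0.014), 7), (np.float64(0.018), 18), (np.float64(0.022), 35), (np.float64(0.026), 91), (np.float64(0.03), 55), (np.float64(0.034), 23), (np.float64(0.038), 0), (np.float64(0.042), 0), (np.float64(0.046), 0), (np.float64(0.05), 0), (np.float64(0.054), 0), (np.float64(0.058), 0), (np.float64(0.062), 0)]
 top at 0.026 108 [ 0.4884 -0.3033] 56.8 slope deg 0.16 z 0.026
```

View pics/c4.png

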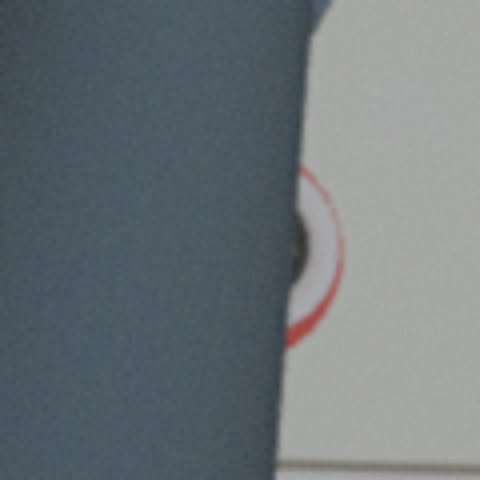

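The arm hides the red cup in the top view, with only the rim visible at (320,240). The side depth puts the brass top at 26 mm and level. I'll go to the red ring and recheck the cup from there.

play_rows --commands "1 -0.04 0.09 0 0 0 0; 1 -0.055 0.125 0 0 0 0; 1 -0.055 0.13 0 0 0 0; 1 -0.055 0.13 0 0 0 0; 1 -0.055 0.125 0 0 0 0; 1 -0.045 0.1 0 0 0 0; 1 0 0 0 0 0 0; 1 0 0 0 0 0 0"

```text
clock: 24.48
position: [0.6683, 0.1294, 0.1344]
tool_rot: [[-1.0, 0.002, -0.001], [0.002, 1.0, -0.002], [0.001, -0.002, -1.0]]
wrist_force: [-0.9, -0.7, -0.4]
grip_width: 0.995
gripper_force: 0.0
```

```bash
python3 go.py .6670 .1295 .032; python3 cup.py c5 .4886 -.2965 top
```

```text
t 24.48 pos [0.6683 0.1294 0.1344] grip 0.995 F [-0.9 -0.7 -0.4] gf 0.0
yaw off x 179.91 tilt [-7.0e-04 -2.1e-03 -1.0e+00] shares [0.0031 0.0007 0.256 ] q [-32.  34.  23.  93. -15.  56.  87.]
top heights [(np.float64(0.006), 148), (np.float64(0.01), 53), (np.float64(0.014), 43), (np.float64(0.018), 58), (np.float64(0.022), 57), (np.float64(0.026), 310), (np.float64(0.03), 184), (np.float64(0.034), 164), (np.float64(0.038), 3), (np.float64(0.042), 0), (np.float64(0.046), 0), (np.float64(0.05), 0), (np.float64(0.054), 0), (np.float64(0.058), 0), (np.float64(0.062), 0)]
 top at 0.026 363 [ 0.4888 -0.2989] 59.2 slope deg 0.32 z 0.0265
side heights [(np.float64(0.006), 0), (np.float64(0.01), 1), (np.float64(0.014), 8), (np.float64(0.018), 20), (np.float64(0.022), 31), (np.float64(0.026), 90), (np.float64(0.03), 48), (np.float64(0.034), 40), (np.float64(0.038), 0), (np.float64(0.042), 0), (np.float64(0.046), 0), (np.float64(0.05), 0), (np.float64(0.054), 0), (np.float64(0.058), 0), (np.float64(0.062), 0)]
 top at 0.026 105 [ 0.4884 -0.3027] 56.6 slope deg 1.07 z 0.0261
```

View pics/c5.png

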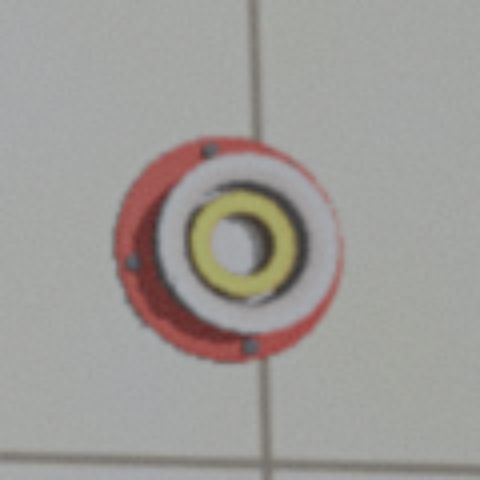

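The brass ring lies flat and well centred in the red cup, at (242,243) in the crop. Now I pick the red ring.

play_rows --commands "1 0.002 0 0.1 0 0 0; 1 0 0 0.1 0 0 0; 1 0 0 0.05 0 0 0; 1 0 0 0 0 0 0; 1 0 0 0 0 0 0"

```text
clock: 25.2
position: [0.6691, 0.1318, 0.0364]
tool_rot: [[-1.0, -0.0, 0.003], [-0.0, 1.0, 0.0], [-0.003, 0.0, -1.0]]
wrist_force: [0.1, 0.3, -0.0]
grip_width: 1.002
gripper_force: 0.0
```

```bash
python3 go.py .6668 .1297 .032
```

```text
t 25.2 pos [0.6691 0.1318 0.0364] grip 1.002 F [ 0.1  0.3 -0. ] gf 0.0
yaw off x -179.98 tilt [ 3.e-03  3.e-04 -1.e+00] shares [ 0.0057 -0.0053  0.011 ] q [-30.  41.  21.  95. -18.  47.  89.]
```

play_rows --commands "1 0.0055 -0.005 0.011 0 0 0; 1 0 0 0 0 0 0; 0.4 0 0 0 0 0 0; 0.4 0 0 0 0 0 0; 0.4 0 0 0 0 0 0; 0.4 0 0 0 0 0 0; 0.4 0 0 0 0 0 0; 0.4 0 0 0 0 0 0" --force 40

```text
clock: 26.2
position: [0.666, 0.1305, 0.031]
tool_rot: [[-1.0, -0.001, 0.001], [-0.001, 1.0, 0.0], [-0.001, 0.0, -1.0]]
wrist_force: [0.2, 1.0, 4.9]
grip_width: 0.569
gripper_force: 41.7
```

play_rows --commands "0.3 0 0 -0.06 0 0 0; 0.3 0 0 -0.1 0 0 0; 0.3 0 0 -0.1 0 0 0; 0.3 0 0 0 0 0 0; 0.3 0 0 0 0 0 0"

```text
clock: 26.82
position: [0.6646, 0.1303, 0.1341]
tool_rot: [[-1.0, -0.001, -0.001], [-0.001, 1.0, -0.0], [0.001, -0.0, -1.0]]
wrist_force: [-0.2, 1.0, -0.7]
grip_width: 0.566
gripper_force: 41.5
```

```bash
python3 go.py .4875 -.296 .134
```

```text
t 26.82 pos [0.6646 0.1303 0.1341] grip 0.566 F [-0.2  1.  -0.7] gf 41.5
yaw off x -179.93 tilt [-0.0012 -0.     -1.    ] shares [ 4.4410e-01 -1.0651e+00  9.0000e-04] q [-32.  33.  23.  94. -15.  56.  87.]
```

play_rows --commands "0.3 0.04 -0.09 0 0 0 0; 0.3 0.055 -0.13 0 0 0 0; 0.3 0.055 -0.135 0 0 0 0; 0.3 0.055 -0.135 0 0 0 0; 0.3 0.055 -0.135 0 0 0 0; 0.3 0.055 -0.135 0 0 0 0; 0.3 0.05 -0.12 0 0 0 0; 0.3 0.04 -0.1 0 0 0 0"

```text
clock: 27.82
position: [0.5008, -0.2635, 0.1325]
tool_rot: [[-1.0, 0.001, -0.004], [0.001, 1.0, 0.001], [0.004, 0.001, -1.0]]
wrist_force: [-0.1, -0.1, -0.4]
grip_width: 0.568
gripper_force: 41.5
```

play_rows --commands "0.3 0.035 -0.085 0 0 0 0; 0.3 0 0 0 0 0 0; 0.3 0 0 0 0 0 0"

```text
clock: 28.2
position: [0.4893, -0.2946, 0.1329]
tool_rot: [[-1.0, -0.001, -0.002], [-0.001, 1.0, 0.002], [0.002, 0.002, -1.0]]
wrist_force: [-0.3, 0.5, -0.1]
grip_width: 0.572
gripper_force: 41.6
```

```bash
python3 go.py .4875 -.296 .074
```

```text
t 28.2 pos [ 0.4893 -0.2946  0.1329] grip 0.572 F [-0.3  0.5 -0.1] gf 41.6
yaw off x -179.92 tilt [-0.0024  0.0019 -1.    ] shares [ 0.0041 -0.0039  0.1474] q [  2.  24.  30. 109. -15.  51. 130.]
```

play_rows --commands "0.3 0.005 -0.003 0.05 0 0 0; 0.3 0 0 0.06 0 0 0; 0.3 0 0 0.035 0 0 0; 0.3 0 0 0 0 0 0; 0.3 0 0 0 0 0 0"

```text
clock: 28.82
position: [0.4884, -0.2972, 0.0766]
tool_rot: [[-1.0, -0.002, 0.001], [-0.002, 1.0, -0.0], [-0.001, -0.0, -1.0]]
wrist_force: [0.4, 0.9, -0.2]
grip_width: 0.571
gripper_force: 41.6
```

```bash
python3 go.py .4875 -.296 .058
```

```text
t 28.82 pos [ 0.4884 -0.2972  0.0766] grip 0.571 F [ 0.4  0.9 -0.2] gf 41.6
yaw off x -179.9 tilt [ 6.e-04 -5.e-04 -1.e+00] shares [0.0023 0.0029 0.0464] q [  4.  29.  28. 111. -19.  45. 133.]
```

play_rows --commands "0.3 0.001 0.003 0.012 0 0 0; 0.3 0 0 0.013 0 0 0; 0.3 0 0 0.012 0 0 0; 0.3 0 0 0.006 0 0 0; 0.3 0 0 0 0 0 0; 0.3 0 0 0 0 0 0"

```text
clock: 29.58
position: [0.4876, -0.296, 0.0592]
tool_rot: [[-1.0, -0.001, 0.0], [-0.001, 1.0, -0.0], [-0.0, -0.0, -1.0]]
wrist_force: [-0.9, 0.3, -1.1]
grip_width: 0.571
gripper_force: 41.6
```

```bash
python3 go.py .4875 -.296 .058
```

```text
t 29.57 pos [ 0.4876 -0.296   0.0592] grip 0.571 F [-0.9  0.3 -1.1] gf 41.6
yaw off x -179.94 tilt [ 2.e-04 -2.e-04 -1.e+00] shares [0.0002 0.0001 0.0029] q [  5.  30.  27. 111. -20.  43. 134.]
```

play_rows --commands "0.3 0 0 0.0035 0 0 0; 0.3 0 0 0 0 0 0; 0.75 0 0 0 0 0 0; 0.75 0 0 0 0 0 0; 1 0 0 0 0 0 0; 1 0 0 -0.05 0 0 0; 1 0 0 -0.1 0 0 0; 1 0 0 -0.05 0 0 0"

```text
clock: 30.58
position: [0.4889, -0.2971, 0.141]
tool_rot: [[-1.0, -0.001, 0.004], [-0.001, 1.0, -0.002], [-0.004, -0.002, -1.0]]
wrist_force: [0.0, 0.1, -0.4]
grip_width: 0.998
gripper_force: 0.0
```

play_rows --commands "1 -0.06 0.12 -0.02 0 0 0; 1 -0.06 0.14 -0.02 0 0 0; 1 -0.06 0.14 0 0 0 0; 1 -0.06 0.14 0 0 0 0; 1 -0.04 0.12 0 0 0 0; 1 0 0 0 0 0 0; 1 0 0 0 0 0 0"

```text
clock: 31.45
position: [0.5989, -0.0322, 0.154]
tool_rot: [[-1.0, -0.002, -0.0], [-0.002, 1.0, -0.001], [0.0, -0.001, -1.0]]
wrist_force: [-0.3, -0.9, 0.5]
grip_width: 1.001
gripper_force: 0.0
```

```bash
python3 go.py .6 0 .15; python3 cup.py c6 .4886 -.2965 top; python3 cup.py c7 .4677 .2582 none
python3 - <<'E'
from h import *
a=eyes.camera('top')[0];b=eyes.camera('side')[0]
cv2.imwrite('pics/end.png',np.hstack([a[90:290,120:520],b[110:350,180:480][:200]*1]) if 0 else np.vstack([cv2.resize(a[100:290,130:510],(600,300)),cv2.resize(b[120:350,170:470],(391,300),interpolation=cv2.INTER_AREA) if 0 else cv2.resize(b[125:345,170:610],(600,300))]))
E
```

```text
t 31.45 pos [ 0.5989 -0.0322  0.154 ] grip 1.001 F [-0.3 -0.9  0.5] gf 0.0
yaw off x -179.91 tilt [-1.e-04 -9.e-04 -1.e+00] shares [-0.0028  0.0806  0.0099] q [-22.  24.  26. 105. -13.  54. 100.]
top heights [(np.float64(0.006), 95), (np.float64(0.01), 29), (np.float64(0.014), 17), (np.float64(0.018), 42), (np.float64(0.022), 25), (np.float64(0.026), 48), (np.float64(0.03), 116), (np.float64(0.034), 191), (np.float64(0.038), 35), (np.float64(0.042), 32), (np.float64(0.046), 37), (np.float64(0.05), 308), (np.float64(0.054), 55), (np.float64(0.058), 0), (np.float64(0.062), 0)]
 top at 0.026 65 [ 0.4892 -0.2983] 58.4 slope deg 2.42 z 0.0261
 top at 0.05 362 [ 0.4906 -0.297 ] 50.6 slope deg 0.26 z 0.0506
side heights [(np.float64(0.006), 3), (np.float64(0.01), 1), (np.float64(0.014), 0), (np.float64(0.018), 2), (np.float64(0.022), 4), (np.float64(0.026), 9), (np.float64(0.03), 36), (np.float64(0.034), 46), (np.float64(0.038), 40), (np.float64(0.042), 42), (np.float64(0.046), 44), (np.float64(0.05), 89), (np.float64(0.054), 0), (np.float64(0.058), 0), (np.float64(0.062), 0)]
 top at 0.05 
[... 309 characters left out ...]
33), (np.float64(0.046), 60), (np.float64(0.05), 301), (np.float64(0.054), 33), (np.float64(0.058), 0), (np.float64(0.062), 0)]
 top at 0.05 362 [0.4687 0.2567] 50.0 slope deg 0.31 z 0.0499
side heights [(np.float64(0.006), 10), (np.float64(0.01), 4), (np.float64(0.014), 7), (np.float64(0.018), 10), (np.float64(0.022), 38), (np.float64(0.026), 82), (np.float64(0.03), 193), (np.float64(0.034), 139), (np.float64(0.038), 103), (np.float64(0.042), 101), (np.float64(0.046), 119), (np.float64(0.05), 372), (np.float64(0.054), 0), (np.float64(0.058), 0), (np.float64(0.062), 0)]
 top at 0.026 117 [0.467  0.2569] 58.6 slope deg 0.31 z 0.026
 top at 0.05 409 [0.4677 0.2596] 50.7 slope deg 0.17 z 0.0493
```

View pics/end.png

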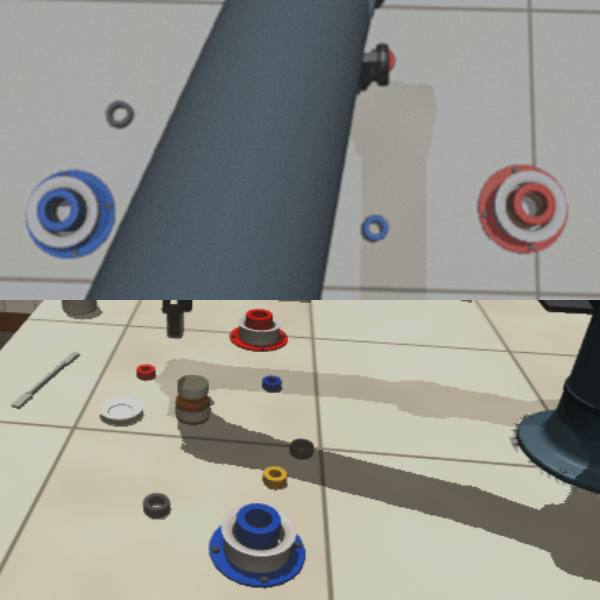

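Both stacks are seated, in the blue cup at (60,210) and the red cup at (530,205) in the top half. Their tops are at 50 mm and level, the jar and small rings haven't moved, and the open gripper is clear of everything.

```bash
python3 -c "
from rig import workorder
print(workorder.finish_job())"
```

```text
the job is handed in; nothing more can be done
None
```

The job is handed in at about 32 s: brass then red are in the red cup, and steel then blue are in the blue cup, with both stacks flat and their tops at 50 mm; the small rings and jar were left in place.

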